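Seat a router cutter and tighten the collet nut to the click

TASK

Take the red router cutter out of its wooden holder and set it shank down into the collet of the blue tightening stand, gently and fully home. Then, seen from above, turn the click wrench on the collet nut clockwise by its black handle until the handle breaks over at its set torque; stop there without forcing it on past the click, let go, and leave the cutter home and the nut tight. Leave the other things on the bench alone.

Things in the scene. Friction and masses are not known exactly. Their poses are not given: they have to be found in the camera images.
- stand: Tightening stand fixed to the bench: grey plate 130x130x12 mm, blue column 80 mm in diameter up to z 59 mm, and on it a fixed upright steel collet sleeve (38 mm over its flared rim, top 102 mm above the bench), with a hexagonal nut and the wrench's ring round it from 60 to 91 mm. Origin: centre of the plate's underside; z up. The column, collet and nut share the vertical axis through the origin.
- collet_mouth (a point): Centre of the collet's open upper rim, 102 mm above the bench. The bore is 16 mm in diameter, flared to about 21 mm at the rim over the top 5 mm, and 37 mm deep.
- collet_floor (a point): Centre of the collet's inner floor, 65 mm above the bench; the shank's end rests here when the cutter is fully home.
- nut: Collet nut with the dark wrench head, turning as one about the stand's axis. Origin on that axis, 60 mm above the bench; x axis out along the head, z up. Clockwise (from above) tightens: it turns with light drag (2 N at handle_grip) for 0.3 to 0.95 rad, different each time and not visible, until the collet is tight; there it stops hard. It stays where it is left.
- wrench_pivot (a point): Axis of the break-over hinge (brass pin) between wrench head and handle, fixed in the head, 56 mm from the nut's axis, 75 mm above the bench; x axis from the nut straight out along the head, z up. The head starts pointing to the robot's right, 0.15 to 0.4 rad ahead of the stand's -y axis; tightening pulls it towards the robot.
- click: Wrench handle; origin on the break-over hinge, x axis out along the handle. A preloaded spring keeps it straight until, the nut being tight, it is pulled with about 10 N sideways at handle_grip; then it breaks over clockwise at 10 to 12 N, to a hard stop 20 mm off straight. Clicked: over 4.5 mm off straight at handle_grip; forced: over 14.5 mm. The spring straightens it when let go.
- handle_grip (a point): Middle of the black round handle (24 mm in diameter, 84 mm long), 112 mm beyond the break-over hinge and 168 mm from the nut's axis, 75 mm above the bench; its x axis runs outward along the handle, z up. The handle is free all round and below; towards the nut it is a thinner 18 mm steel tube.
- holder: Wooden holder block 60x100x40 mm, fixed to the bench; origin at the centre of its underside, z up. The cutter stands in a hole 15 mm in diameter, 30 mm deep; a smaller hole beside it is empty.
- cutter: Loose router cutter, 85 mm long, about 90 g: steel shank 13 mm in diameter with a chamfered end, from the origin up to 44 mm, then a red head 24 mm in diameter from 47 to 85 mm. Origin: centre of the shank's lower end; z axis along the shank towards the head.
- cutter_head (a point): Middle of the cutter's red head, on its axis, 66 mm from the shank's end.
- tape_measure: Yellow tape measure, 33x81x66 mm, a bystander; origin at the centre of its underside.
- pencil: Red pencil, 195 mm long, a bystander; origin at the centre of its underside.
- offcut_2: Dark sawn wood offcut, 45x90x30 mm, a bystander; origin at the centre of its underside.
There are look-alikes about, which are no part of the job. Of the things like the cutter, leave any that is orange; of the rest the smaller one is meant.

How it is judged:
On the way, in this order (a step that is already met when the one before it is completed fails the run):
1. the cutter stands fully home in the collet, let go (horizontal distance between cutter and collet_floor below 0.004 m and z of cutter in the frame of collet_floor below 0.003 m and angle between cutter's own z axis and vertical below 0.12 rad and contact force between the fingers and cutter below 0.1 N), for 0.2 s.
2. the wrench handle is pulled until it breaks over (handle_grip over 4.5 mm off straight) (y of handle_grip in the frame of wrench_pivot below -0.0045 m), for 0.1 s.
At the end, for the whole second after the job is handed in: The cutter is upright (7 degrees) and at rest in the collet, its end within 3 mm of the floor and 4 mm of the axis; the handle is let go, straight (3 mm), and not swung back (handle_grip over 10 mm on the robot's side of the stand's middle) (horizontal distance between cutter and collet_floor below 0.004 m and z of cutter in the frame of collet_floor below 0.003 m and angle between cutter's own z axis and vertical below 0.12 rad and linear speed of cutter below 0.02 m/s and x of handle_grip in the frame of stand below -0.01 m and y of handle_grip in the frame of wrench_pivot above -0.003 m); the robot touches nothing.
It fails at once if the handle is forced on past the click (handle_grip over 14.5 mm off straight) (y of handle_grip in the frame of wrench_pivot below -0.0145 m).
It fails at once if the cutter is rammed into the stand (over 40 N) (contact force between cutter and stand above 40 N).
It fails at once if a bystander is displaced by more than 30 mm (distance of any of tape_measure, pencil, offcut_2 from where it was at the start of the episode above 0.03 m).
It also fails if it takes over 72 s, if anything falls off the work surface, if the arm or the gripper's body presses on something with over 40 N, if the wrist force passes 120 N, or if a joint passes its speed limit or range.

ROBOT

A 6-joint arm with a two-finger parallel gripper is mounted at the origin on the work surface; the furniture and walls round the work are solid. World frame = base frame: x ahead of the robot, y to its left, z up, the work surface at z = 0. Lengths are in m, angles in rad, forces in N, time in s.
With the tool pointing down it reaches from about 0.375 to 0.9 m from the base axis. Payload 3.1 kg.
Tool frame: the origin (TCP) lies midway between the tips of the shut fingers; the grasp point (between the pads) lies 19 mm behind it; z points along the fingers, y is the line along which they close (so a half turn about z gives the same grasp; the last joint's range is limited). The gripper opens to 85 mm and grips with 20 to 120 N. Pads are 22 mm wide; open, the fingers measure 114 mm over their backs; the gripper's body (76 mm by 85 mm) begins 54 mm behind the grasp point. The pads swing forward as they close: fully open they stand 13 mm farther back than shut.
Start: joints at [-1.524, 0.527, 1.433, -0, 1.181, -0.178], TCP at [0.139, -0.609, 0.192] pointing down, gripper open.
Joint ranges: [-3.08, 3.08], [-0.75, 2.2], [0.22, 2.44], [-1.43, 4.57], [0, 2.65], [-2.85, 2.85]. Speed limits (rad/s): [2.79, 2.79, 3.14, 3.14, 3.14, 3.14].

INTERFACE

Orientations are given as a rotation vector (axis times angle).
In Python, from cell import env gives the robot as it stands. Calls block until the motion is done:
- env.move_ptp(position, orientation): joint-space move of the TCP to a pose.
- env.move_straight(position, frame=None, v=0.15, f_stop=None): straight line of the TCP; frame=None keeps the orientation; v is the mean speed in m/s. With f_stop (N) it stops when the force on the tool has changed by that much, and returns True; else False.
- env.set_joints(angles): joint-space move.
- env.gripper_to(opening, squeeze=None): opening from 0.0 (shut) to 1.0 (fully open); squeeze is the grip in N (None keeps the last); returns when the fingers have stopped.
- env.dwell(seconds).
- env.solve_ik(position, orientation): joint angles nearest the present ones, or None.
- env.read_camera(name): name is "scene" or "side" or "wrist"; returns the picture (400x640x3 uint8, red, green, blue); there is no depth.
- env.calibration(name): a dict with "intrinsics" (3x3 intrinsics, pixels), "rvec" (rotation vector, rad) and "tvec" (3), from world to camera coordinates, as OpenCV has them. Camera axes: x right, y down, z forward; pixel columns grow to the right and rows downward; lengths in m; the calibration is good to about 2 mm. The wrist camera is an equidistant fisheye: a pixel r from the principal point sees the ray r / f radians off the axis. A picture is of the moment at which its call begins: read the wrist's pose just before it. calibration takes no time and is no camera call; for the wrist camera it gives the pose at the moment of the call.
A pose or a line that the arm cannot do raises env.PlanningError and nothing moves.
- env.finish_job(): hands the job in; it is judged then, once.
Trained networks look in the newest picture that a camera, given by its name, has taken for a name from the list of things; names that differ only in an ending like _2 or _b are one class to them, and where a whole thing is asked for, a point or a joint stands for the part that bears it (a point fixed in the world has none). Each returns a list of dicts, best first, with "score" (0 to 1); they miss things now and then, are a little off and sometimes report something else, mostly with a low value. They report only what shows in the picture. A call takes as long as a camera call. They do not tell look-alikes from the thing itself.
- env.look_for(target, camera): "centre" ([column, row] in pixels, amid what is visible of it).
- env.trace(target, camera): "region" (400x640 bool, what is visible of it) and "centre" ([column, row] in pixels, amid what is visible of it).
Readings, each from a call of its own:
- env.current_time(): time.
- env.current_joints(): joint angles.
- env.current_qvel(): joint speeds.
- env.current_effort(): joint torques, N m.
- env.current_tcp_pos(): TCP position.
- env.current_eef_rot(): TCP orientation.
- env.current_contact_force(): force on the tool from outside, world axes, zero at the start.
- env.current_ft_torque(): the same for the moment, N m.
- env.current_width(): opening from 0.0 (shut) to 1.0 (fully open).
- env.current_gripper_force(): force on a finger pad.
Only numpy, scipy, OpenCV 4.12 (cv2) and the standard library are available. Lean on these libraries where they do the work, as an engineer would, in place of code of your own. Each camera call takes 0.05 s, during which the arm holds its last target. There are 200 camera calls.

## Working session

There is one attempt and no reset: what is moved stays moved. The work goes in short steps, each a Python script; the robot and the scene stay as the last script left them, time stands still between calls to the robot, and variables do not carry over. Pictures are saved under pics/ and viewed, at most 10 in all, crops included, and the job is handed in when it is done.

```bash
ls; mkdir -p pics; cat > h.py <<'E'
import numpy as np, cv2
from cell import env
def cam(n):
    c=env.calibration(n); K=np.array(c["intrinsics"],float); R=cv2.Rodrigues(np.array(c["rvec"],float))[0]; t=np.array(c["tvec"],float).ravel()
    return K,R,t
def ray(n,px,c=None):
    K,R,t=c or cam(n)
    x=(px[0]-K[0,2])/K[0,0]; y=(px[1]-K[1,2])/K[1,1]
    if n=="wrist":
        r=np.hypot(x,y); s=np.sin(r)/max(r,1e-9); d=np.array([x*s,y*s,np.cos(r)])
    else: d=np.array([x,y,1.])
    return -R.T@t, R.T@(d/np.linalg.norm(d))
def atz(n,px,z,c=None):
    o,d=ray(n,px,c); return o+d*(z-o[2])/d[2]
def tri(rays):
    A=sum(np.eye(3)-np.outer(d,d) for o,d in rays); b=sum((np.eye(3)-np.outer(d,d))@o for o,d in rays)
    return np.linalg.solve(A,b)
def proj(n,P,c=None):
    K,R,t=c or cam(n); p=R@np.asarray(P,float)+t
    if n=="wrist":
        r=np.hypot(p[0],p[1]); th=np.arctan2(r,p[2]); u=p[:2]/max(r,1e-9)*th
    else: u=p[:2]/p[2]
    return np.array([K[0,0]*u[0]+K[0,2],K[1,1]*u[1]+K[1,2]])
def save(n,f):
    im=env.read_camera(n); cv2.imwrite(f,im[:,:,::-1]); return im
E
python3 - <<'E'
from h import *
np.set_printoptions(precision=3,suppress=True)
ims=[save(n,f"pics/{n}0.png") for n in ("scene","side")]
cv2.imwrite("pics/both.png",cv2.resize(np.vstack(ims),(750,938))[:, :, ::-1])
for n in ("scene","side"):
    K,R,t=cam(n);print(n,-R.T@t,R[2],K[0,0])
    for o in ("cutter","cutter_head","holder","stand","collet_mouth","handle_grip","wrench_pivot","nut","click"):
        print(o,[(np.round(d["centre"]),round(d["score"],2)) for d in env.look_for(o,n)][:5])
print(env.current_time(),env.current_eef_rot())
E
```

```text
pics
scene [-0.437  0.875  0.903] [ 0.613 -0.58  -0.537] 433.30165055794004
cutter [(array([272., 271.]), 0.65), (array([244., 251.]), 0.64), (array([225., 234.]), 0.62)]
cutter_head [(array([226., 235.]), 0.69), (array([244., 253.]), 0.61), (array([269., 268.]), 0.56), (array([320., 191.]), 0.36)]
holder [(array([316., 191.]), 0.39)]
stand [(array([297., 215.]), 0.64), (array([304., 199.]), 0.28)]
collet_mouth [(array([298., 216.]), 0.57)]
handle_grip [(array([314., 193.]), 0.65)]
wrench_pivot [(array([302., 203.]), 0.79)]
nut [(array([303., 198.]), 0.6)]
click [(array([322., 189.]), 0.65)]
side [0.176 1.124 0.836] [ 0.223 -0.807 -0.546] 498.67401039400784
cutter [(array([252., 269.]), 0.7), (array([294., 276.]), 0.52), (array([335., 281.]), 0.49), (array([289., 216.]), 0.18)]
cutter_head [(array([252., 269.]), 0.88), (array([292., 278.]), 0.6)]
holder [(array([288., 302.]), 0.97), (array([293., 202.]), 0.41), (array([297., 177.]), 0.4)]
stand [(array([289., 215.]), 0.63)]
collet_mouth [(array([290., 214.]), 0.57), (array([297., 176.]), 0.42)]
handle_grip [(array([294., 176.]), 0.52)]
wrench_pivot [(array([295., 198.]), 0.55)]
nut [(array([290., 200.]), 0.92)]
click [(array([294., 178.]), 0.6), (array([290., 215.]), 0.34)]
1.0 [3.122 0.352 0.   ]
```

View pics/scene0.png

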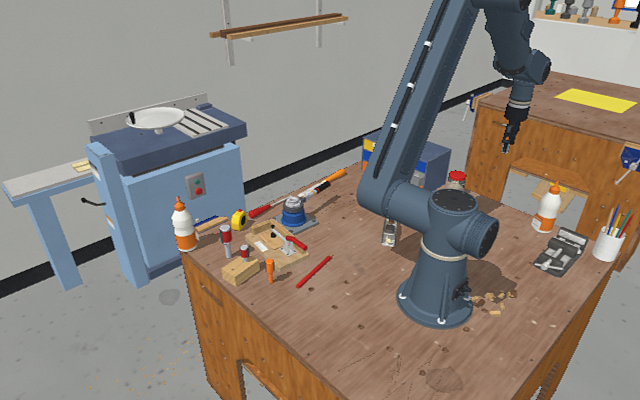

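View pics/side0.png

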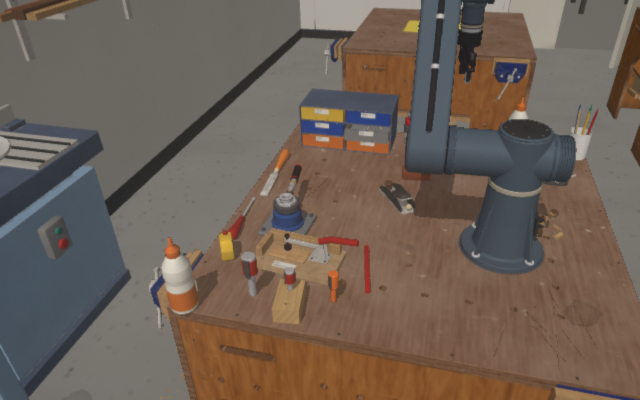

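Candidates for the cutter:
- Large red/grey one: scene (225,234), side (252,269).
- Small red one in the wooden block: scene (244,251), side (291,277).
- Orange one: scene (270,270), side (335,281).

By the description I choose the small red one in the block. I'll check it in a close crop and triangulate.

```bash
python3 - <<'E'
from h import *
np.set_printoptions(precision=3,suppress=True)
a=cv2.imread("pics/side0.png")[160:330,215:375]; b=cv2.imread("pics/scene0.png")[160:300,200:360]
a=cv2.resize(a,None,fx=2.4,fy=2.4,interpolation=2)[:408]; b=cv2.resize(b,(384,336),interpolation=2)
o=np.zeros((408,768,3),np.uint8); o[:,:384]=a; o[:336,384:]=b; cv2.imwrite("pics/crop1.png",o)
T=lambda s,d: tri([ray("scene",s),ray("side",d)])
print("red small",T((244,252),(291,277)),"red big",T((225,234),(252,269)),"orange",T((270,269),(335,281)))
print("mouth",T((298,216),(290,214)),"pivot",T((302,203),(295,198)),"grip",T((314,193),(294,176)))
print("mouth z", atz("scene",(298,216),.09),atz("side",(290,214),.09))
print("grip z", atz("scene",(314,193),.075),atz("side",(294,176),.075))
print("cut z", atz("scene",(244,252),.076),atz("side",(291,277),.076))
E
```

```text
red small [0.476 0.322 0.074] red big [0.566 0.33  0.093] orange [0.379 0.298 0.057]
mouth [0.58  0.013 0.019] pivot [0.565 0.006 0.076] grip [ 0.592 -0.079  0.083]
mouth z [0.493 0.088 0.09 ] [0.549 0.102 0.09 ]
grip z [ 0.586 -0.072  0.075] [ 0.606 -0.115  0.075]
cut z [0.473 0.324 0.076] [0.476 0.322 0.076]
```

View pics/crop1.png

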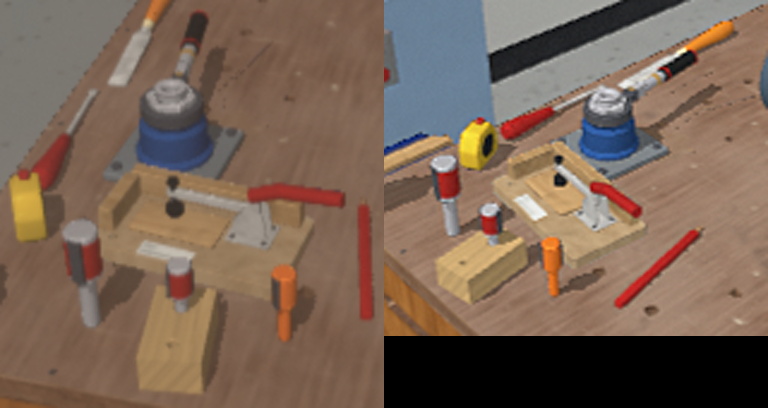

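The crop confirms it: the small red head sits in the wood block at side (290,277). The larger red one and the orange one stand free beside it. Next I hover above it and look with the wrist camera.

```bash
python3 - <<'E'
from h import *
np.set_printoptions(precision=3,suppress=True)
T=lambda s,d: tri([ray("scene",s),ray("side",d)])
print("rim",T((293.3,200.4),(286.7,197.5)),atz("scene",(293.3,200.4),.102),atz("side",(286.7,197.5),.102))
print("grip",T((323.3,187.5),(295.4,174.6)))
env.move_straight([0.139,-0.609,0.33],v=0.3)
for r in ([np.pi,0,0],[0,np.pi,0]):
    print(env.solve_ik([.475,.322,.22],r))
env.move_ptp([.475,.322,.24],[np.pi,0,0])
c=cam("wrist"); im=save("wrist","pics/w1.png"); print(env.current_tcp_pos(), env.current_joints())
for o in ("cutter","cutter_head","holder"):
    for d in env.look_for(o,"wrist")[:4]: print(o,np.array(d["centre"]),round(d["score"],2),atz("wrist",d["centre"],.095,c))
print(proj("wrist",[.475,.322,.095],c),env.current_time())
E
```

```text
rim [0.579 0.034 0.093] [0.565 0.047 0.102] [0.576 0.045 0.102]
grip [ 0.612 -0.146  0.06 ]
[ 0.401  0.427  1.531 -0.     1.184  1.972]
[ 0.401  0.427  1.531 -0.     1.184 -1.17 ]
[0.475 0.321 0.24 ] [ 0.4    0.406  1.506 -0.     1.23   1.972]
cutter [318.  172.7] 0.91 [0.481 0.323 0.095]
cutter [318.1  82.7] 0.75 [0.578 0.323 0.095]
cutter [335.9 238.8] 0.75 [0.403 0.303 0.095]
cutter [531.2  98.8] 0.32 [0.581 0.063 0.095]
cutter_head [320.1 170.4] 0.96 [0.484 0.321 0.095]
cutter_head [335.4 240.5] 0.71 [0.4   0.303 0.095]
cutter_head [317.   80.3] 0.6 [0.58  0.324 0.095]
cutter_head [515.2 102.1] 0.19 [0.573 0.088 0.095]
holder [299.1 160.9] 0.75 [0.494 0.344 0.095]
[319.175 178.376] 5.275
```

View pics/w1.png

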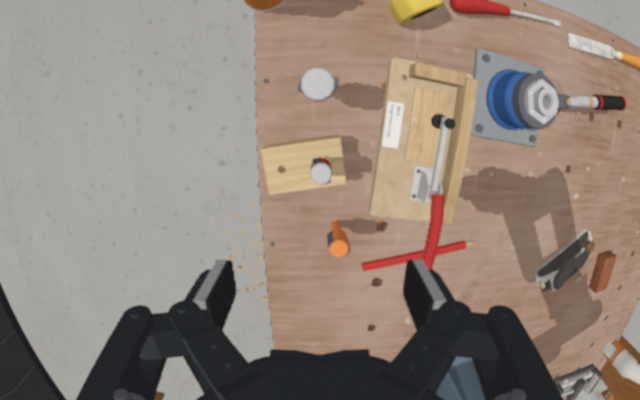

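Wrist view: the cutter's top is at (320,173) in the block, the big red at (317,83), the orange at (338,242), and the collet rim at (541,101). The handle runs right to (612,102). I'll grasp the cutter now.

```bash
python3 - <<'E'
from h import *
np.set_printoptions(precision=3,suppress=True)
R=[np.pi,0,0]
p=[.481,.3215]
c=cam("wrist")
print("cut",atz("wrist",(320,173),.095,c),"rim",atz("wrist",(541,101),.102,c),"handle",atz("wrist",(612,102),.08,c),"pin",atz("wrist",(568,102),.08,c))
env.gripper_to(0.75,40)
env.move_straight([*p,.13],R,v=0.2)
print(env.move_straight([*p,.060],v=0.08,f_stop=8), env.current_tcp_pos())
env.gripper_to(0.0,40); print(env.current_width(),env.current_gripper_force(),env.current_contact_force())
print(env.move_straight([*p,.22],v=0.12)); print(env.current_width(),env.current_contact_force())
c=cam("wrist"); save("wrist","pics/w2.png")
for o in ("cutter","cutter_head"):
    for d in env.look_for(o,"wrist")[:4]: print(o,np.array(d["centre"]),round(d["score"],2))
print(proj("wrist",[*p,.203],c),proj("wrist",[*p,.172],c),env.current_time())
E
```

```text
cut [0.481 0.321 0.095] rim [0.58  0.052 0.102] handle [ 0.606 -0.132  0.08 ] pin [ 0.588 -0.021  0.08 ]
False [0.481 0.322 0.06 ]
0.001775083606250492 0.0 [-1.631  0.359  0.22 ]
False
-0.0001989451352240387 [ 0.939 -0.111 -0.218]
cutter [318.9  87.6] 0.91
cutter [337.8 245.1] 0.89
cutter [318.8 182.1] 0.61
cutter_head [317.   86.5] 0.87
cutter_head [321.5 177. ] 0.7
cutter_head [338.1 246.5] 0.69
[319.409 222.347] [319.393 207.33 ] 9.6083
```

View pics/w2.png

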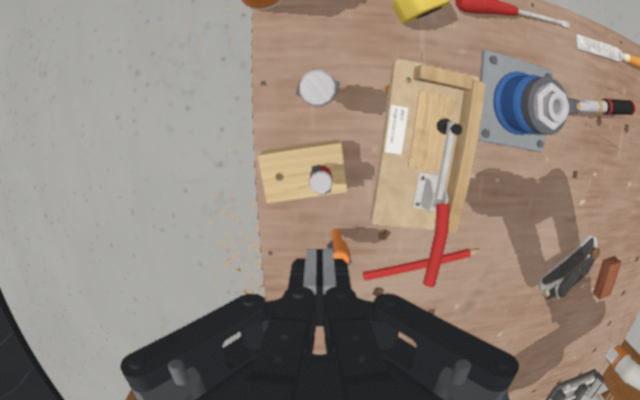

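The grasp missed: the fingers are shut and empty, with tips at about (320,255), and the cutter is still in its block at (320,181). The tip pixel doesn't match where I'd project it, so I'm checking the wrist camera geometry.

```bash
python3 - <<'E'
from h import *
np.set_printoptions(precision=4,suppress=True)
c=cam("wrist"); K,R,t=c
print(K); print(R); print(-R.T@t, env.current_tcp_pos(),env.current_eef_rot(),env.current_joints())
T=env.current_tcp_pos()
for dz in (0,.019,.05): print(dz,proj("wrist",T+[0,0,dz],c))
print("cut now",atz("wrist",(320,181),.095,c),"big",atz("wrist",(317,87),.1,c))
ims=[save(n,f"pics/{n}1.png") for n in ("scene","side")]
for n in ("scene","side"): print(n,proj(n,T),proj(n,[.481,.3215,.076]))
a=cv2.resize(ims[0][170:290,200:330],(390,360),interpolation=2); b=cv2.resize(ims[1][190:310,230:360],(390,360),interpolation=2)
cv2.imwrite("pics/crop2.png",np.hstack([a,b])[:,:,::-1])
for n in ("scene","side"): print([(d["centre"],round(d["score"],2)) for d in env.look_for("cutter_head",n)])
E
```

```text
[[309.7069   0.     319.1484]
 [  0.     309.7069 202.2584]
 [  0.       0.       1.    ]]
[[-0.0006 -1.     -0.0005]
 [-0.9476  0.0004  0.3194]
 [-0.3194  0.0007 -0.9476]]
[0.5627 0.3216 0.4013] [0.4806 0.3213 0.2192] [ 3.141  -0.0001 -0.0023] [0.3961 0.4343 1.5203 0.     1.1886 1.967 ]
0 [319.8072 232.6877]
0.019 [319.854  245.9319]
0.05 [319.9501 273.7146]
cut now [0.4823 0.3209 0.095 ] big [0.5769 0.3238 0.1   ]
scene [238.8364 211.2043] [243.2086 250.3416]
side [285.425  225.3197] [289.1203 276.5402]
[([269.4, 267.6], 0.58), ([223.8, 234.4], 0.51), ([244.9, 251.3], 0.41)]
[([333.2, 281.5], 0.64), ([250.6, 270.3], 0.57), ([291.0, 276.0], 0.56)]
```

View pics/crop2.png

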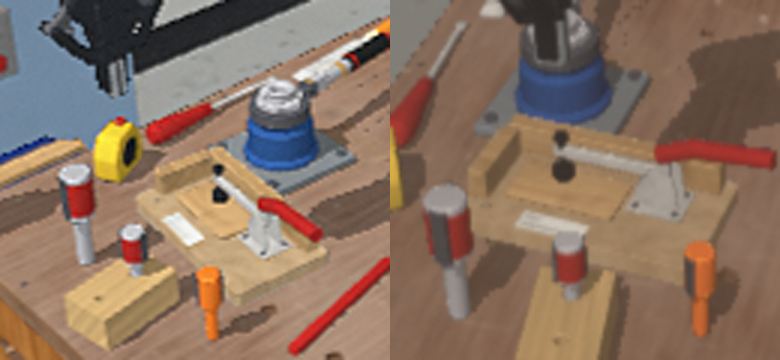

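The crop shows the cutter undisturbed and the fingertips higher in the picture than the reported TCP projects to. I'll triangulate the tip to measure the bias.

```bash
python3 - <<'E'
from h import *
np.set_printoptions(precision=4,suppress=True)
print(tri([ray("scene",(240,201.5)),ray("side",(281.7,209.5))]), env.current_tcp_pos())
p=[.481,.3215]
env.move_straight([*p,.12],v=0.2)
ims=[save(n,f"pics/{n}2.png") for n in ("scene","side")]
T=env.current_tcp_pos(); print(T,proj("scene",T),proj("side",T))
a=cv2.resize(ims[0][200:280,205:275],(350,400),interpolation=2); b=cv2.resize(ims[1][220:300,255:325],(350,400),interpolation=2)
cv2.imwrite("pics/crop3.png",np.hstack([a,b])[:,:,::-1])
E
```

```text
[0.4917 0.3062 0.2443] [0.4809 0.3215 0.2197]
[0.4824 0.3221 0.1216] [241.3919 238.2493] [287.2469 261.1029]
```

View pics/crop3.png

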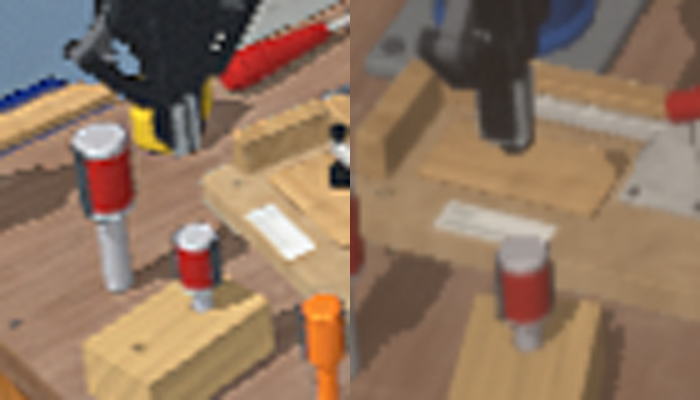

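```bash
python3 - <<'E'
from h import *
np.set_printoptions(precision=4,suppress=True)
T=lambda s,d: tri([ray("scene",s),ray("side",d)])
print("tip",T((242.4,230.4),(287.4,250)))
print("head top",T((244.2,247),(290,268.7)), "head bottom", T((245.3,258),(291,283)))
for P in ([.481,.3215,.095],[.481,.3215,.057],[.481,.3215,.143],[.481,.3215,.12]): print(P,proj("scene",P),proj("side",P))
print(env.current_width(),env.current_contact_force())
E
```

```text
tip [0.4826 0.3154 0.1475]
head top [0.4789 0.3168 0.0916] head bottom [0.4789 0.3173 0.0488]
[0.481, 0.3215, 0.095] [242.6422 245.4089] [288.6352 270.1596]
[0.481, 0.3215, 0.057] [243.7664 255.199 ] [289.5967 282.8047]
[0.481, 0.3215, 0.143] [241.1715 232.6003] [287.3687 253.5015]
[0.481, 0.3215, 0.12] [241.8835 238.8009] [287.983 261.582]
0.003687051327916824 [-0.5088 -0.3382  0.0501]
```

The real tips sit about 25 mm above the reported TCP: the wrist camera gives 23, and triangulation gives 26. So the first grasp closed at the very top of the head. I'm retrying 24 mm lower with a force guard.

```bash
python3 - <<'E'
from h import *
np.set_printoptions(precision=4,suppress=True)
p=[.481,.320]
env.gripper_to(0.75,40)
print(env.move_straight([*p,.036],[np.pi,0,0],v=0.08,f_stop=6), env.current_tcp_pos(),env.current_contact_force())
env.gripper_to(0.0,40); print(env.current_width(),env.current_gripper_force(),env.current_contact_force())
env.move_straight([*p,.22],v=0.12); print(env.current_width(),env.current_gripper_force(),env.current_tcp_pos())
c=cam("wrist"); ims=[save(n,f"pics/{n}3.png") for n in ("scene","side","wrist")]
T=env.current_tcp_pos()
for n in ("scene","side"): print(n,proj(n,T+[0,0,.043]))
P=[im[int(y)-45:int(y)+45,int(x)-45:int(x)+45] for im,(x,y) in zip(ims,[proj("scene",T),proj("side",T)])]+[ims[2][190:280,270:360]]
cv2.imwrite("pics/crop4.png",np.hstack([cv2.resize(q,(266,266),interpolation=2) for q in P])[:,:,::-1])
for n in ("scene","side","wrist"): print(n,[(d["centre"],round(d["score"],2)) for d in env.look_for("cutter",n)])
print(env.current_time())
E
```

```text
False [0.4814 0.3202 0.0365] [-0.5134  0.7619  0.8577]
0.26446523486605056 39.15143699681721 [-1.0568  0.2649  3.308 ]
0.26033898085783297 39.186476703034714 [0.4805 0.3198 0.2192]
scene [237.7959 198.2621]
side [284.3365 207.9981]
scene [([271.4, 269.7], 0.72), ([239.9, 207.0], 0.65), ([223.9, 234.1], 0.49)]
side [([250.0, 271.5], 0.72), ([334.0, 282.7], 0.64), ([289.9, 217.0], 0.63)]
wrist [([316.9, 85.9], 0.83), ([339.5, 235.1], 0.64), ([317.8, 268.2], 0.58)]
14.8083
```

View pics/crop4.png

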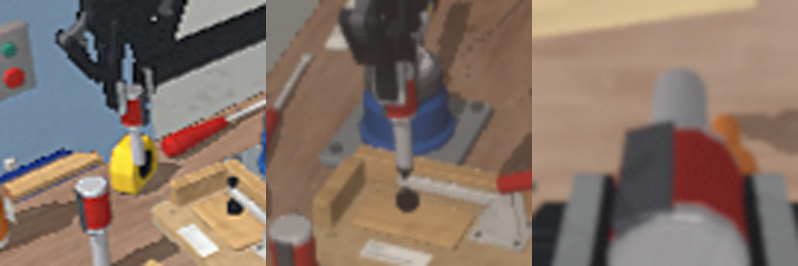

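The cutter is held upright by its head (opening 0.26, 39 N on the pads). I'm moving beside the stand so the collet sits under the wrist camera, then measuring both.

```bash
python3 - <<'E'
from h import *
np.set_printoptions(precision=4,suppress=True)
env.move_ptp([.51,.045,.20],[np.pi,0,0])
c=cam("wrist"); T=env.current_tcp_pos(); im=save("wrist","pics/w5.png"); print(T, env.current_eef_rot(),-c[1].T@c[2])
d=env.trace("stand","wrist"); print([(x["centre"],round(x["score"],2)) for x in d])
for o in ("collet_mouth","nut","wrench_pivot","handle_grip"):
    print(o,[(x["centre"],round(x["score"],2),atz("wrist",x["centre"],.102 if o=="collet_mouth" else .08,c)) for x in env.look_for(o,"wrist")[:2]])
x,y=proj("wrist",[.58,.05,.1],c); print(x,y)
x,y=int(x),int(y)
cv2.imwrite("pics/crop5.png",cv2.resize(im[60:280,220:420],(720,792)[:2] if 0 else (545,600),interpolation=2)[:,:,::-1])
print(env.current_time())
E
```

```text
[0.5102 0.0458 0.2002] [-3.1411 -0.0021 -0.0009] [0.5919 0.0459 0.3825]
[([356.2, 104.0], 0.72)]
collet_mouth [([338.9, 103.8], 0.82, array([0.5905, 0.0288, 0.102 ])), ([360.7, 107.6], 0.3, array([0.5875, 0.0091, 0.102 ]))]
nut [([358.3, 107.8], 0.86, array([0.5869, 0.0086, 0.08  ]))]
wrench_pivot [([360.0, 101.6], 0.73, array([0.593, 0.007, 0.08 ]))]
handle_grip [([459.1, 100.4], 0.7, array([ 0.6008, -0.0971,  0.08  ]))]
315.12582026516185 115.21049024513512
16.1833
```

View pics/crop5.png

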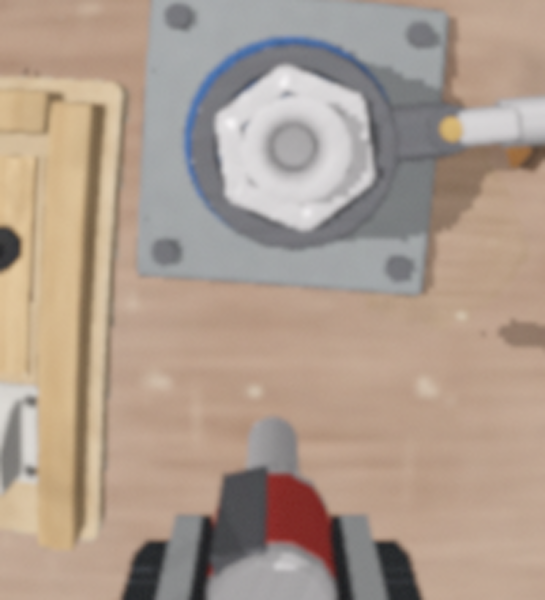

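Crop: the collet bore centre is at wrist (328.3,113.9), the brass pin at (385.5,107), and the near edge of the shank end at (320.2,213.3). I'll align the shank by the relative measurement and hover just above the rim to verify.

```bash
python3 - <<'E'
from h import *
np.set_printoptions(precision=4,suppress=True)
c=cam("wrist"); T=env.current_tcp_pos()
rim=atz("wrist",(328.3,113.9),.1,c); e=atz("wrist",(320.2,213.3),T[2]-.0265,c)-[.0063,0,0]
pin=atz("wrist",(385.5,107.3),.085,c)
print("rim",rim,"end",e,"off",e-T,"pin",pin,"head angle",np.arctan2(*(pin-rim)[[1,0]]),np.linalg.norm((pin-rim)[:2]))
g=rim-(e-T); np.save("goal.npy",g[:2]); print("goal",g)
env.move_straight([g[0],g[1],.20],v=0.15)
env.move_straight([g[0],g[1],.145],v=0.08)
T=env.current_tcp_pos(); print(T)
ims=[save(n,f"pics/{n}6.png") for n in ("scene","side","wrist")]
P=[]
for n,im in zip(("scene","side"),ims):
    x,y=proj(n,[*rim[:2],.11]); print(n,x,y); x,y=int(x),int(y); P.append(cv2.resize(im[y-32:y+32,x-32:x+32],(384,384),interpolation=2))
cv2.imwrite("pics/crop6.png",np.hstack(P)[:,:,::-1]); print(env.current_contact_force(),env.current_time())
E
```

```text
rim [0.5811 0.0384 0.1   ] end [0.5071 0.0457 0.1735] off [-0.0029 -0.0003 -0.0265] pin [ 0.5883 -0.017   0.085 ] head angle -1.4413679921901135 0.05581784316452642
goal [0.584  0.0387 0.1265]
[0.5844 0.0386 0.1453]
scene 292.08434460467254 195.87324356352147
side 285.3988841002142 193.57592393953388
[-0.5729  0.0133 -0.9149] 17.8167
```

View pics/crop6.png

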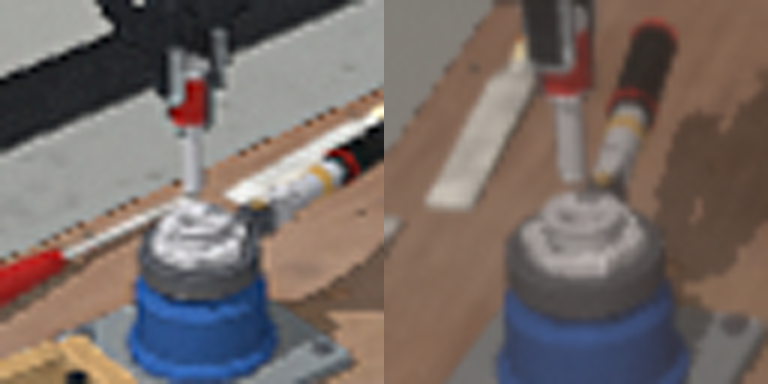

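Crop: in both views the shank hangs slightly left of the collet axis, by roughly 1–2 px, about 4 mm. I'll quantify this without more pictures, using row midpoints of the blue column and of the shank (difference against the first images).

```bash
cat > m.py <<'E'
from h import *
from scipy.optimize import least_squares
def rgb(f): return cv2.imread(f)[:,:,::-1].astype(int)
def fit(obs,x0,show=""):
    f=lambda p:np.array([ (proj(n,[p[0],p[1],z],C[n])[0]-u) for n,z,u in obs])
    r=least_squares(f,x0,loss="soft_l1"); print(show,r.x,"res",{n:np.round(r.fun[[i for i,o in enumerate(obs) if o[0]==n]],1) for n in C}); return r.x
C={n:cam(n) for n in ("scene","side")}
def rowz(n,xy,row):
    zs=np.linspace(0,.25,251); rs=[proj(n,[*xy,z],C[n])[1] for z in zs]; return np.interp(-row,-np.array(rs),zs)
def column(k,xy):
    obs=[]
    for n in C:
        im=rgb(f"pics/{n}{k}.png"); b=(im[...,2]>im[...,0]*1.6)&(im[...,2]>60)
        u,v=proj(n,[*xy,.035],C[n])
        for z in np.arange(.025,.05,.003):
            r=int(round(proj(n,[*xy,z],C[n])[1])); cs=np.where(b[r,int(u)-22:int(u)+22])[0]
            if len(cs)>15: obs.append((n,rowz(n,xy,r),int(u)-22+(cs.min()+cs.max())/2))
    return fit(obs,xy,"column")
def shank(k,xy,zend):
    obs=[]
    for n in C:
        im=rgb(f"pics/{n}{k}.png"); ref=rgb(f"pics/{n}0.png"); d=np.abs(im-ref).sum(2)
        for z in np.arange(zend+.010,zend+.038,.004):
            u,v=proj(n,[*xy,z],C[n]); r=int(round(v)); w=np.clip(d[r,int(u)-6:int(u)+8]-40,0,120)
            if w.sum(): obs.append((n,rowz(n,xy,r),int(u)-6+(w*np.arange(14)).sum()/w.sum()))
    return fit(obs,xy,"shank")
E
python3 - <<'E'
from m import *
np.set_printoptions(precision=4,suppress=True)
c=column(0,[.581,.0384]); s=shank(6,[.581,.0384],.119); print("move",c-s)
im=rgb("pics/wrist6.png"); w=cam("wrist")
for P in ([.581,.0384,.1187],[.577,.037,.1187],[.5811,.0384,.102]): print(proj("wrist",P,w))
E
```

```text
column [0.59  0.028] res {'scene': array([-0.1, -0.2,  0.3,  0.3, -0.2]), 'side': array([ 1.4,  0.3,  0.2, -0.3, -0.3, -0.9])}
shank [0.585  0.0395] res {'scene': array([-0.9, -0.1, -0. ,  0. , -0.1,  0.2,  0.8]), 'side': array([ 0.3,  0.1, -0. , -0. , -0.1, -0.2,  0. ])}
move [ 0.0051 -0.0116]
[320.0778 221.9745]
[321.9828 227.0194]
[320.0374 213.7939]
```

The wrist view locates the rim well (it's almost directly above it), and the outside views put the shank at about the TCP. So I shift about 3 mm in −x and descend under a force guard, stepping along the lateral force on each contact.

```bash
python3 - <<'E'
from h import *
np.set_printoptions(precision=4,suppress=True)
xy=np.array([.5815,.0385])
env.move_straight([*xy,.145],[np.pi,0,0],v=0.05); env.dwell(.3); f0=np.array(env.current_contact_force()); print("f0",f0)
for k in range(8):
    hit=env.move_straight([*xy,.091],v=0.03,f_stop=6)
    T=env.current_tcp_pos(); f=np.array(env.current_contact_force())-f0
    print(k,hit,T,f,np.array(env.current_ft_torque()),env.current_width())
    if T[2]<.0935: break
    l=f[:2]; n=np.linalg.norm(l)
    if n<1: print("no lateral"); break
    xy=xy+l/n*min(.0012,.0004*n)
    env.move_straight([*xy,T[2]+.001],v=0.03)
print(env.current_time())
E
```

```text
f0 [ 0.0388  0.7741 -1.1348]
0 False [0.5819 0.0385 0.0915] [ 0.1558 -0.4153  4.4986] [ 0.0611  0.0985 -0.0067] 0.2651672852890632
20.3167
```

It slid straight in with no snag. Now I press gently to confirm it's on the floor, then let go and back off.

```bash
python3 - <<'E'
from h import *
np.set_printoptions(precision=4,suppress=True)
print(env.move_straight([.5815,.0385,.086],v=0.02,f_stop=8),env.current_tcp_pos(),env.current_contact_force(),env.current_ft_torque())
env.gripper_to(0.7,40); env.dwell(.3); print(env.current_width(),env.current_gripper_force(),env.current_contact_force())
env.move_straight([.5815,.0385,.20],v=0.12)
env.move_straight([.51,.045,.20],v=0.2)
c=cam("wrist"); save("wrist","pics/w7.png")
for o in ("cutter_head","wrench_pivot","handle_grip","click","collet_mouth"):
    print(o,[(np.round(x["centre"]),round(x["score"],2),atz("wrist",x["centre"],.13 if o=="cutter_head" else .08,c)) for x in env.look_for(o,"wrist")[:3]])
for z in (.065,.13,.150): print(z,proj("wrist",[.581,.0384,z],c))
for n in ("scene","side"):
    save(n,f"pics/{n}7.png"); print(n,[(d["centre"],round(d["score"],2)) for d in env.look_for("cutter_head",n)][:5],proj(n,[.581,.0384,.131]))
print(env.current_time())
# black handle pixels in wrist
t=[d for d in env.trace("handle_grip","wrist")]; print([(d["centre"],round(d["score"],2),d["region"].sum()) for d in t])
E
```

```text
True [0.5828 0.0384 0.0915] [-2.0618  0.4466  6.679 ] [-0.0198  0.3066 -0.0241]
0.7027651162099593 0.0 [0.317  0.2386 0.1162]
cutter_head [(array([328., 119.]), 0.82, array([0.5791, 0.0377, 0.13  ])), (array([ 85., 134.]), 0.81, array([0.5811, 0.2804, 0.13  ])), (array([138., 270.]), 0.8, array([0.431 , 0.2419, 0.13  ]))]
wrench_pivot [(array([361., 106.]), 0.76, array([0.59  , 0.0048, 0.08  ]))]
handle_grip [(array([458., 102.]), 0.61, array([ 0.6002, -0.0969,  0.08  ])), (array([342., 102.]), 0.23, array([0.5934, 0.023 , 0.08  ]))]
click [(array([455., 104.]), 0.98, array([ 0.5974, -0.0937,  0.08  ])), (array([272., 288.]), 0.55, array([0.3854, 0.1012, 0.08  ])), (array([342., 105.]), 0.19, array([0.5902, 0.0236, 0.08  ]))]
collet_mouth [(array([339., 107.]), 0.86, array([0.5887, 0.0264, 0.08  ]))]
0.065 [325.9956 114.1277]
0.13 [327.681  116.9262]
0.15 [328.3876 118.1017]
scene [([270.2, 264.3], 0.73), ([226.7, 236.6], 0.62)] [291.9085 190.7646]
side [([333.7, 282.6], 0.73), ([248.8, 270.5], 0.61)] [284.9382 187.0345]
23.3417
[([456.9, 102.3], 0.73, np.int64(2530))]
```

The floor contact came exactly where predicted (TCP 0.0915), and the head stands over the axis. Next I place the shut fingers on the far (+x) side of the handle, clear of it, after checking for obstacles in the swept area.

```bash
cat > w.py <<'E'
from h import *
from scipy.spatial.transform import Rotation as Ro
np.set_printoptions(precision=4,suppress=True)
S=np.array([.581,.0384]); A0=.145; ZT=.030
def pose(a,gap=0.):
    u=np.array([np.sin(a),-np.cos(a)]); t=np.array([-np.cos(a),-np.sin(a)])
    return np.array([*(S+.168*u-t*(.023+gap)),ZT]), (Ro.from_euler("z",a)*Ro.from_euler("x",np.pi)).as_rotvec(), t
E
python3 - <<'E'
from w import *
print("plane",atz("side",(398,197),.02),atz("side",(385,188),.02),"chisel",atz("side",(272,178),.02),atz("side",(283,157),.02),"drawers",atz("side",(303,147),0),atz("side",(350,152),0))
for a in (A0,-.2,-.5,-.85): p,r,t=pose(a); print(a,p,env.solve_ik(p,r))
p,r,t=pose(A0,.015)
env.gripper_to(0.0)
env.move_ptp([p[0],p[1],.2],r)
c=cam("wrist"); save("wrist","pics/w8.png")
for o in ("handle_grip","click"): print(o,[(np.round(x["centre"]),round(x["score"],2),atz("wrist",x["centre"],.08,c)) for x in env.look_for(o,"wrist")[:3]])
d=env.trace("handle_grip","wrist")[0]["region"]; ys,xs=np.where(d); 
vx,vy,x0,y0=cv2.fitLine(np.c_[xs,ys].astype(np.float32),cv2.DIST_HUBER,0,.01,.01).ravel()
A=[atz("wrist",(x0+k*vx,y0+k*vy),.08,c) for k in (-30,0,30)]; print(A, d.sum(), env.current_tcp_pos(), env.current_time())
print("nominal grip",S+.168*np.array([np.sin(A0),-np.cos(A0)]), "black extent", len(xs), atz("wrist",(xs.min(),ys[xs.argmin()]),.08,c), atz("wrist",(xs.max(),ys[xs.argmax()]),.08,c))
E
```

```text
plane [ 0.2931 -0.1532  0.02  ] [ 0.339  -0.1958  0.02  ] chisel [ 0.7033 -0.1765  0.02  ] [ 0.7142 -0.3212  0.02  ] drawers [ 0.68   -0.4469  0.    ] [ 0.5028 -0.4452  0.    ]
0.145 [ 0.628  -0.1245  0.03  ] [-0.37    0.752   1.5105 -0.      0.8791  1.0558]
-0.2 [ 0.5702 -0.1308  0.03  ] [-0.4164  0.6999  1.6582  0.      0.7834  1.3543]
-0.5 [ 0.5206 -0.1201  0.03  ] [-0.4359  0.6572  1.7888  0.      0.6956  1.6349]
-0.85 [ 0.47   -0.0898  0.03  ] [-0.4228  0.6162  1.9291 -0.      0.5964  1.998 ]
handle_grip [(array([297., 216.]), 0.84, array([ 0.6038, -0.1025,  0.08  ])), (array([211., 204.]), 0.6, array([ 0.6033, -0.0083,  0.08  ]))]
click [(array([297., 217.]), 0.84, array([ 0.603 , -0.1027,  0.08  ]))]
[array([ 0.5974, -0.0664,  0.08  ]), array([ 0.6023, -0.0981,  0.08  ]), array([ 0.607 , -0.1291,  0.08  ])] 2689 [ 0.6422 -0.1206  0.2004] 25.05
nominal grip [ 0.6053 -0.1278] black extent 2689 [ 0.5911 -0.0192  0.08  ] [ 0.6201 -0.1676  0.08  ]
```

The handle line agrees with my model (x 0.607 at y −0.128, slope 0.153), and the sweep is clear of the chisel and plane. I'll descend, sweep in short arc segments, detect the hard stop by force, then go about 8 mm beyond it for the click.

```bash
cat > sweep.py <<'E'
from w import *
p,r,t=pose(A0,.015)
hit=env.move_straight(p,v=0.1,f_stop=8); print("down",hit,env.current_tcp_pos())
if hit: raise SystemExit
env.dwell(.2); f0=np.array(env.current_contact_force())
F=lambda t:-(np.array(env.current_contact_force())-f0)[:2]@t
a=A0+.015/.168; log=[]; tight=False
while a>A0-1.0:
    a-=.05; p,r,t=pose(a)
    hit=env.move_straight(p,r,v=0.05,f_stop=4.5); f=F(t); log.append((round(a,2),hit,round(f,1)))
    if hit:
        env.dwell(.1); f=F(t); log.append(("held",round(f,1)))
        if f>5: tight=True; break
        # spurious trigger: finish this segment next round
        a+=.05 if len(log)<60 else 0
for l in log: print(*l,end=" | ")
print("\ntight",tight,env.current_tcp_pos(),env.current_contact_force(),env.current_time())
if not tight: raise SystemExit
# actual angle of the tight point from the reached position, then advance along the tangent
q=np.array(env.current_tcp_pos()); t2=t
for d in (.002,.004,.006,.008):
    g=q.copy(); g[:2]+=t2*d; g[2]=ZT
    env.move_straight(g,r,v=0.02); f=F(t2); T=np.array(env.current_tcp_pos()); print(d,"adv",(T-q)[:2]@t2,"F",f)
    if f>13.5: break
env.dwell(.25); print("hold F",F(t2),env.current_time())
E
python3 sweep.py
```

```text
down False [ 0.6434 -0.1225  0.0307]
0.18 False 0.8 | 0.13 False -0.0 | 0.08 False 1.1 | 0.03 False 0.3 | -0.02 False 0.8 | -0.07 False 1.3 | -0.12 False 0.4 | -0.17 False 0.2 | -0.22 False 0.5 | -0.27 False 0.1 | -0.32 False 1.3 | -0.37 True 2.2 | held 2.1 | -0.37 True 3.9 | held 3.8 | -0.37 False 7.2 | -0.42 True 6.3 | held 5.0 | 
tight True [ 0.5459 -0.1286  0.0309] [ 4.9501  0.1902 -1.4928] 31.7583
0.002 adv -0.0004452397236073797 F 5.840162752926226
0.004 adv 0.00024324989663814686 F 7.395124554044281
0.006 adv 0.0009810366644385316 F 8.898010528357451
0.008 adv 0.002314667147880528 F 10.81458929921287
hold F 10.455507922940972 33.0083
```

The arm gives under load: 8 mm commanded produced 2.3 mm of motion, and the force is now 10.5 N, right at break-over. I'll continue in small steps, tracking actual advance against the plateau force.

```bash
cat > cont.py <<'E'
from w import *
a=-.42 if 0 else None
t=np.array([-np.cos(-.405),-np.sin(-.405)])
_,r,t=pose(-.405)
q=np.array([.5459,-.1286,ZT])
def avg():
    return np.mean([[*np.array(env.current_tcp_pos())[:2],*np.array(env.current_contact_force())[:2]] for _ in range(8)],0)
m0=avg(); print("start adv",(m0[:2]-q[:2])@t,"F",-m0[2:]@t)
for d in (.010,.012,.014,.0155):
    g=q.copy(); g[:2]+=t*d
    env.move_straight(g,r,v=0.02); m=avg(); s=(m[:2]-m0[:2])@t; f=-m[2:]@t
    print(d,"adv since",s,"F",f)
    if s>.0075 or f>14: break
env.dwell(.2); print(env.current_time())
E
python3 cont.py
```

```text
start adv 0.0022741598227159674 F 9.907347166998479
0.01 adv since 0.0017960971336355592 F 9.467987491047873
0.012 adv since 0.003507681059242867 F 11.11333941828465
0.014 adv since 0.00522727940293583 F 10.7829266805656
0.0155 adv since 0.0065065052044519555 F 10.508820030341141
34.2083
```

The force has plateaued at about 10.7 N while the handle moves on, so it has broken over (about 6.5 mm). I'll go 1.2 mm more for margin, hold, then let go, retreat and verify.

```bash
python3 - <<'E'
from w import *
_,r,t=pose(-.405)
q=np.array([.5459,-.1286,ZT]); g=q.copy(); g[:2]+=t*.0167
env.move_straight(g,r,v=0.02); env.dwell(.3); print(env.current_tcp_pos(),env.current_contact_force())
g[:2]-=t*.055; env.move_straight(g,r,v=0.06); print(env.current_contact_force())
env.move_straight([*g[:2],.22],v=0.15)
env.move_ptp([.47,-.03,.25],[np.pi,0,0])
c=cam("wrist"); save("wrist","pics/w9.png"); T=env.current_tcp_pos()
print("pred handle",S+.168*np.array([np.sin(-.4),-np.cos(-.4)]))
for o in ("cutter_head","wrench_pivot","handle_grip","click"):
    print(o,[(np.round(x["centre"]),round(x["score"],2),atz("wrist",x["centre"],.15 if o=="cutter_head" else .08,c)) for x in env.look_for(o,"wrist")[:3]])
d=env.trace("handle_grip","wrist")[0]["region"]; ys,xs=np.where(d)
vx,vy,x0,y0=cv2.fitLine(np.c_[xs,ys].astype(np.float32),cv2.DIST_HUBER,0,.01,.01).ravel()
A,B=[atz("wrist",(x0+k*vx,y0+k*vy),.078,c)[:2] for k in (-40,40)]; u=(B-A)/np.linalg.norm(B-A)
print("line",A,B,"angle",np.arctan2(u[0],-u[1]),"dist of nut axis from line",u[0]*(S-A)[1]-u[1]*(S-A)[0])
print(proj("wrist",[*S,.15],c),env.current_time(),T,env.current_contact_force())
E
```

```text
[ 0.5364 -0.1257  0.0309] [ 8.7201 -5.7989 -3.9158]
[0.3695 0.9856 0.368 ]
pred handle [ 0.5156 -0.1163]
cutter_head [(array([247.,  75.]), 0.88, array([0.5806, 0.0351, 0.15  ])), (array([110., 230.]), 0.72, array([0.4246, 0.2177, 0.15  ])), (array([ 67., 108.]), 0.59, array([0.5727, 0.259 , 0.15  ]))]
wrench_pivot [(array([302., 101.]), 0.82, array([ 0.5545, -0.0117,  0.08  ]))]
handle_grip [(array([377., 118.]), 0.69, array([ 0.537 , -0.0962,  0.08  ]))]
click [(array([376., 117.]), 0.87, array([ 0.5376, -0.0949,  0.08  ]))]
line [ 0.5525 -0.0467] [ 0.5228 -0.1352] angle -0.3239639486907482 dist of nut axis from line -0.00011427695308085725
[243.29    74.5192] 38.2333 [ 0.4718 -0.0312  0.25  ] [-0.3294 -0.0207 -0.6245]
```

The handle sprang back straight: its line passes within 0.1 mm of the nut axis. It's on the robot's side at −0.32 rad, the cutter head is still over the axis, and the arm is clear. I'm handing in.

```bash
python3 -c "
from cell import env
env.dwell(.3); print(env.finish_job(), env.current_time())"
```

```text
the job is handed in; nothing more can be done
the job is handed in; nothing more can be done
```

The job is handed in, with no verdict returned: the red cutter stands home in the collet, the wrench was pulled until the handle broke over at about 10–11 N, and it was then let go and sprang back straight; the first grasp missed, and I viewed 10 pictures.

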